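Load and tilt the worm-driven vacuum fixture

TASK

Set up the tilting vacuum fixture for the next deburring pass: take the swarf brush off its plate and lay it flat on the bench, clear of the fixture, and set every cover casting down flat in a station of its own, its long side front to back. Then lift the chip screen until its pawl catches in the upper notch and open the suction valve fully; only when the work is loaded, the screen up and the suction on, crank the worm to tilt the plate towards you by one long division (15 degrees). Leave the castings lying in their stations and do not knock over the oiler.

Things in the scene. Friction and masses are not known exactly. Their poses are not given: they have to be found in the camera images.
- fixture: The grey fixture: tilting plate in the middle, crank at its right end, valve at its left end, screen behind. Origin on the bench below the middle of the plate; x to the back, y to the left, z up. Base 10 mm thick, front edge at x = -65 mm (-90 mm below the crank). In front of it the bench is clear: room for the brush, lengthwise along y, centred at x = -120 mm, y = -80 to 140 mm
- station_1 (a point): Left (+y) of three stations, 86 mm apart, on the aluminium plate (110 mm front to back, 264 mm wide, top 85 mm above the bench when level). The point is 19 mm above the plate's face, where cast_N_mid belongs. Tilts with the plate: x to its back, y left, z square up. Pins 7 mm thick and 6 mm high: two 4 mm before the front edge and one 3.5 mm beside the right edge of a centred casting
- station_2 (a point): The centre station, otherwise as station_1. (Mind the open guard frame between robot and bench, fixed and solid, in the plane x = 330 mm: a sill up to 47 mm high, a post 30 mm square at x = 311, y = 460 mm, and the leaf slid aside to y = -470 to -290 mm, both 1.3 m high; the opening between post and leaf is free)
- station_3 (a point): The right (-y) station, nearest the crank, otherwise as station_1
- cast_1_mid (a point): Middle (half-way up) of a grey cast cover, None if absent: flange 62 x 80 mm, 7 mm thick, boss 39 (x) by 50 mm (y) on it, 38 mm high in all; grip the 39 mm of the boss just above the flange. 0.2 to 0.4 kg. x along the short side, y along the long side, z up; all alike, either way round is the same. On the bench at the left at first; in a station its y lies along the station's x
- cast_2_mid (a point): Middle (half-way up) of a grey cast cover, None if absent: flange 62 x 80 mm, 7 mm thick, boss 39 (x) by 50 mm (y) on it, 38 mm high in all; grip the 39 mm of the boss just above the flange. 0.2 to 0.4 kg. x along the short side, y along the long side, z up; all alike, either way round is the same. On the bench at the left at first; in a station its y lies along the station's x
- cast_3_mid (a point): Middle (half-way up) of a grey cast cover, None if absent: flange 62 x 80 mm, 7 mm thick, boss 39 (x) by 50 mm (y) on it, 38 mm high in all; grip the 39 mm of the boss just above the flange. 0.2 to 0.4 kg. x along the short side, y along the long side, z up; all alike, either way round is the same. On the bench at the left at first; in a station its y lies along the station's x
- brush_handle (a point): Gripping point on the red swarf brush, half-way through its 12 mm thickness, 35 to 40 mm wide here. Its y runs along the brush: the handle's end is 74 mm off towards +y, the end of the bristles (64 mm wide) 155 mm off towards -y; z up. At first it lies on the plate, lengthwise. 6 mm high when flat on the bench
- plate (a joint): Tilt of the plate, rad: 0 level, positive brings its front edge down. The worm holds it where it is left. The drum at its right end has a long mark every 15 degrees (0.2618 rad), a short one every 5, read at a fixed pointer. The axis runs along the plate, 34 mm below the station points
- crank (a joint): Angle of the worm crank, rad, counted over many turns; positive is clockwise seen from above. plate = crank / 120: 3 degrees a turn, five turns (31.4 rad) from 0 to the long division. Starts within 1.5 rad of 0; turns easily (0.03 N m). At 0 the handle is straight in front (-x) of the axis, at pi/2 to the left of it
- crank_handle (a point): Middle of the upright black handle on the crank disc, 16 mm diameter, 36 mm high (foot on the disc 18 mm below this point). It spins freely on its own pin, so a hand can hold it without turning while it goes round
- crank_axis (a point): Point on the vertical crank axis, level with the handle's middle (140 mm above the bench); the handle goes round it at a radius of 30 mm. Disc 76 mm in diameter, top 18 mm below this point. Axes as fixture
- valve (a joint): Angle of the quarter-turn lever of the brass ball valve in the suction line, rad: 0 closed (lever across the pipe, pointing to the front, -x), 1.571 fully open (along the pipe, pointing to the left, +y), a stop at each end; opens clockwise seen from above. Stays where it is left; stiffness 0.12 N m
- valve_lever (a point): Point on the black lever sleeve 60 mm from its axis, at half its height, 105 mm above the bench. The sleeve is 17 mm wide, 12 mm high and runs from 24 to 80 mm from the axis; it moves in a level plane
- valve_axis (a point): Point on the vertical axis of the valve lever, at the lever's height. Axes as fixture
- screen (a joint): Height of the clear chip screen above its low position, m. 0.45 kg; it falls back if let go too low. A spring pawl clicks over a tooth on the left post and holds it at 0.0395 (upper notch): lift it to 0.045 to 0.050 (top stop 0.052), then let it down on the pawl
- screen_bar (a point): Middle of the level lifting bar on the screen, behind the plate: round steel bar 12 mm thick, 80 mm long, along y, 20 mm of free space below it; 202 mm above the bench when the screen is low. Axes as fixture
- oiler: Thumb oiler, 72 x 92 mm, 186 mm high with its spout, back left, not part of the job; origin in its underside

How it is judged (in metres and radians):
On the way, in this order (a step that is already met when the one before it is completed fails the run):
1. The plate is level and the valve still closed; the brush lies flat on the bench and every casting sits in a station (((distance between cast_1_mid and station_1 below 0.01 m and angle between the y axis of cast_1_mid and the x axis of station_1, either way round below 0.17 rad and angle between the z axis of cast_1_mid and the z axis of station_1, either way round below 0.08 rad) or (distance between cast_1_mid and station_2 below 0.01 m and angle between the y axis of cast_1_mid and the x axis of station_2, either way round below 0.17 rad and angle between the z axis of cast_1_mid and the z axis of station_2, either way round below 0.08 rad) or (distance between cast_1_mid and station_3 below 0.01 m and angle between the y axis of cast_1_mid and the x axis of station_3, either way round below 0.17 rad and angle between the z axis of cast_1_mid and the z axis of station_3, either way round below 0.08 rad)) and ((distance between cast_2_mid and station_1 below 0.01 m and angle between the y axis of cast_2_mid and the x axis of station_1, either way round below 0.17 rad and angle between the z axis of cast_2_mid and the z axis of station_1, either way round below 0.08 rad) or (distance between cast_2_mid and station_2 below 0.01 m and angle between the y axis of cast_2_mid and the x axis of station_2, either way round below 0.17 rad and angle between the z axis of cast_2_mid and the z axis of station_2, either way round below 0.08 rad) or (distance between cast_2_mid and station_3 below 0.01 m and angle between the y axis of cast_2_mid and the x axis of station_3, either way round below 0.17 rad and angle between the z axis of cast_2_mid and the z axis of station_3, either way round below 0.08 rad)) and ((distance between cast_3_mid and station_1 below 0.01 m and angle between the y axis of cast_3_mid and the x axis of station_1, either way round below 0.17 rad and angle between the z axis of cast_3_mid and the z axis of station_1, either way round below 0.08 rad) or (distance between cast_3_mid and station_2 below 0.01 m and angle between the y axis of cast_3_mid and the x axis of station_2, either way round below 0.17 rad and angle between the z axis of cast_3_mid and the z axis of station_2, either way round below 0.08 rad) or (distance between cast_3_mid and station_3 below 0.01 m and angle between the y axis of cast_3_mid and the x axis of station_3, either way round below 0.17 rad and angle between the z axis of cast_3_mid and the z axis of station_3, either way round below 0.08 rad)) and height (world z) of brush_handle between 0 and 0.0105 m and angle between brush_handle's own z axis and vertical below 0.1 rad and value of joint plate below 0.035 rad and value of joint valve below 0.3 rad), for 0.2 s.
2. With the plate still level, the screen hangs in its upper notch and the valve is fully open (value of joint plate below 0.035 rad and value of joint screen above 0.036 m and value of joint valve above 1.43 rad), for 0.2 s.
3. The plate is tilted one long division, 15 degrees (value of joint plate between 0.2443 and 0.2793 rad and velocity of joint plate below 0.01 rad/s), for 0.3 s.
At the end, for the whole second after the job is handed in: Each casting flat and still in its own station (within 10 mm, long side within 10 degrees of front to back), brush flat on the bench, screen held above 0.036 m by its pawl, valve at 1.43 rad or more, plate tilted 15 degrees, give or take 1 (((distance between cast_1_mid and station_1 below 0.01 m and angle between the y axis of cast_1_mid and the x axis of station_1, either way round below 0.17 rad and angle between the z axis of cast_1_mid and the z axis of station_1, either way round below 0.08 rad) or (distance between cast_1_mid and station_2 below 0.01 m and angle between the y axis of cast_1_mid and the x axis of station_2, either way round below 0.17 rad and angle between the z axis of cast_1_mid and the z axis of station_2, either way round below 0.08 rad) or (distance between cast_1_mid and station_3 below 0.01 m and angle between the y axis of cast_1_mid and the x axis of station_3, either way round below 0.17 rad and angle between the z axis of cast_1_mid and the z axis of station_3, either way round below 0.08 rad)) and ((distance between cast_2_mid and station_1 below 0.01 m and angle between the y axis of cast_2_mid and the x axis of station_1, either way round below 0.17 rad and angle between the z axis of cast_2_mid and the z axis of station_1, either way round below 0.08 rad) or (distance between cast_2_mid and station_2 below 0.01 m and angle between the y axis of cast_2_mid and the x axis of station_2, either way round below 0.17 rad and angle between the z axis of cast_2_mid and the z axis of station_2, either way round below 0.08 rad) or (distance between cast_2_mid and station_3 below 0.01 m and angle between the y axis of cast_2_mid and the x axis of station_3, either way round below 0.17 rad and angle between the z axis of cast_2_mid and the z axis of station_3, either way round below 0.08 rad)) and ((distance between cast_3_mid and station_1 below 0.01 m and angle between the y axis of cast_3_mid and the x axis of station_1, either way round below 0.17 rad and angle between the z axis of cast_3_mid and the z axis of station_1, either way round below 0.08 rad) or (distance between cast_3_mid and station_2 below 0.01 m and angle between the y axis of cast_3_mid and the x axis of station_2, either way round below 0.17 rad and angle between the z axis of cast_3_mid and the z axis of station_2, either way round below 0.08 rad) or (distance between cast_3_mid and station_3 below 0.01 m and angle between the y axis of cast_3_mid and the x axis of station_3, either way round below 0.17 rad and angle between the z axis of cast_3_mid and the z axis of station_3, either way round below 0.08 rad)) and height (world z) of brush_handle between 0 and 0.0105 m and angle between brush_handle's own z axis and vertical below 0.1 rad and value of joint screen above 0.036 m and value of joint valve above 1.43 rad and value of joint plate between 0.2443 and 0.2793 rad and linear speed of each of cast_1, cast_2, cast_3, brush below 0.02 m/s); the robot touches nothing.
It fails at once if the oiler is knocked over (angle between oiler's own z axis and vertical above 0.5 rad).
Of cast_1, cast_2, cast_3 only 2 to 3 are there at a start; the rules pass over those that are not, and their reading is None.
At some moment in a run one of cast_1, cast_2, cast_3 may be knocked a few centimetres aside while the robot is not near it.
Once in a run the grip may slacken for a moment while it holds something.
It also fails if it takes over 210 s, if anything falls off the work surface, if the arm or the gripper's body presses on something with over 40 N, if the wrist force passes 120 N, or if a joint passes its speed limit or range.

ROBOT

A 7-joint arm with a two-finger parallel gripper is mounted at the origin on a cart in front of the work surface, level with it; the furniture and walls round the work are solid. World frame = base frame: x ahead of the robot, y to its left, z up, the work surface at z = 0. Lengths are in mm, angles in rad, forces in N, time in s.
With the tool pointing down it reaches from about 400 to 900 mm from the base axis. Payload 5.6 kg.
Tool frame: the origin (TCP) lies midway between the tips of the shut fingers; the grasp point (between the pads) lies 19 mm behind it; x points along the fingers, y is the direction in which the jaws open and shut, and the axes are right-handed (so a half turn about x gives the same grasp; the last joint's range is limited). The gripper opens to 92 mm and grips with 3 to 60 N. Pads are 20 mm wide; open, the fingers measure 128 mm over their backs; the gripper's body (75 mm by 189 mm) begins 69 mm behind the grasp point.
Start: joints at [-1.247, 0.468, -0.012, 1.603, 0.006, 1.071, -0.056], TCP at [233.15, 606.754, 214.592] pointing down, gripper open.
Joint ranges: [-2.53, 2.53], [-0.31, 2.02], [-1.57, 1.55], [0.28, 2.44], [-1.29, 4.43], [0.15, 1.84], [-2.92, 2.92]. Speed limits (rad/s): [2.57, 2.57, 3.14, 3.14, 3.14, 3.14, 3.14].

INTERFACE

Orientations are given as a rotation vector (axis times angle).
In Python, from cell import robot, grip, kin, viewer gives the robot as it stands. Calls block until the motion is done:
- robot.movep(position, orientation): joint-space move of the TCP to a pose.
- robot.servo_line(position, feed=150, rotation=None): straight line of the TCP; rotation=None keeps the orientation; feed is the mean speed in mm/s.
- robot.goto_joints(angles): joint-space move.
- grip(opening, newtons=None): opening from 0.0 (shut) to 1.0 (fully open); newtons is the grip in N (None keeps the last); returns when the fingers have stopped.
- robot.hold(seconds).
- kin.ik(position, orientation): joint angles nearest the present ones, or None.
- robot.observe(): the state.
- viewer.read_camera(name): name is "scene" or "top"; returns the picture (480x640x3 uint8, red, green, blue); there is no depth.
- viewer.camera_info(name): a dict with "camera_matrix" (3x3 intrinsics, pixels), "R" (3x3) and "t" (3): a world point X has camera coordinates R X + t. Camera axes: x right, y down, z forward; pixel columns grow to the right and rows downward; lengths in mm; the calibration is good to about 2 mm. A picture is of the moment at which its call begins. camera_info takes no time and is no camera call.
A pose or a line that the arm cannot do raises robot.IKError and nothing moves.
- robot.job_done(): hands the job in, once; it reports no verdict.
Trained networks look in the newest picture that a camera, given by its name, has taken for a name from the list of things; names that differ only in an ending like _2 or _b are one class to them, and where a whole thing is asked for, a point or a joint stands for the part that bears it (a point fixed in the world has none). Each returns a list of dicts, best first, with "confidence" (0 to 1); they miss things now and then, are a little off and sometimes report something else, mostly with a low value. They report only what shows in the picture. A call takes as long as a camera call.
- viewer.silhouettes(name, camera): "mask" (480x640 bool, what is visible of it).
- viewer.pinpoint(name, camera): "at" ([x, y, z] in mm, in the coordinates of the camera as it stood for that picture, good to about 4 mm: a listed point, or the origin of a listed thing).
The state is a dict: "t": time; "joints": joint angles; "joint_velocities": joint speeds; "joint_torque": joint torques, N m; "tcp_pos": TCP position; "tcp_rot": TCP orientation; "contact_force": force on the tool from outside, world axes, zero at the start; "wrist_torque": the same for the moment, N m; "grip_width": opening from 0.0 (shut) to 1.0 (fully open).
Only numpy, scipy, OpenCV 4.12 (cv2) and the standard library are available. Lean on these libraries where they do the work, as an engineer would, in place of code of your own. Each camera call takes 0.05 s, during which the arm holds its last target. There are 200 camera calls.

## Working session

There is one attempt and no reset: what is moved stays moved. The work goes in short steps, each a Python script; the robot and the scene stay as the last script left them, time stands still between calls to the robot, and variables do not carry over. Pictures are saved under pics/ and viewed, about 12 in all and at most 16, crops included, and the job is handed in when it is done.

```bash
ls; mkdir -p pics; cat > h.py <<'E'
import numpy as np, cv2
from scipy.spatial.transform import Rotation as Rn
from cell import robot, grip, kin, viewer
def save(cam,fn):
    im=viewer.read_camera(cam); cv2.imwrite('pics/'+fn,im[:,:,::-1]); return im
def toworld(p,cam):
    i=viewer.camera_info(cam); return np.array(i['R']).T@(np.array(p)-np.array(i['t']))
def find(name,cam,n=3,mn=0.3):
    r=viewer.pinpoint(name,cam); return [(round(d['confidence'],2),toworld(d['at'],cam).round(1)) for d in r[:n] if d['confidence']>mn]
def pix(X,cam):
    i=viewer.camera_info(cam); c=np.array(i['R'])@np.array(X,float)+np.array(i['t']); q=np.array(i['camera_matrix'])@c; return q[:2]/q[2]
def ray(uv,z,cam):
    i=viewer.camera_info(cam);R=np.array(i['R']);o=-R.T@np.array(i['t']);d=R.T@np.linalg.inv(i['camera_matrix'])@np.array([*uv,1.]);return o+d*(z-o[2])/d[2]
E
python3 - <<'E'
from h import *
for c in('scene','top'):
    save(c,c+'0.png')
    i=viewer.camera_info(c); print(c,np.round(-np.array(i['R']).T@np.array(i['t'])),np.round(i['R'],3).tolist(),np.round(i['camera_matrix'],1).tolist())
    for n in ['fixture','station_1','cast_1_mid','brush_handle','crank_handle','crank_axis','valve_lever','valve_axis','screen_bar','oiler']:
        print(n,find(n,c,4))
s=robot.observe(); print(s['t'],s['tcp_pos'],s['tcp_rot'],s['contact_force'])
E
```

```text
pics
scene [ 805. -449.  744.] [[0.882, 0.471, -0.005], [0.344, -0.65, -0.677], [-0.323, 0.596, -0.736]] [[437.3, 0.0, 319.6], [0.0, 437.3, 242.3], [0.0, 0.0, 1.0]]
fixture [(0.72, array([546.3, -38.1,  -2.4]))]
station_1 [(0.6, array([ 536.2, -122.7,  104.2])), (0.59, array([552.2,  46.1, 103. ])), (0.55, array([543. , -39.1, 101.2]))]
cast_1_mid [(0.73, array([613.1, 344.3,  17.6]))]
brush_handle [(0.59, array([563.4, -20.7,  93.3]))]
crank_handle [(0.62, array([ 448. , -200.9,  134.2]))]
crank_axis [(0.58, array([ 474.3, -210.8,  134.3])), (0.32, array([514.4, 332.5,  15.4]))]
valve_lever [(0.82, array([506.8, 162.9, 108.7]))]
valve_axis [(0.97, array([565.7, 153.9, 106.8]))]
screen_bar [(0.86, array([644.6, -52.6, 201.8])), (0.46, array([516.3, 330.5,  18.2]))]
oiler [(0.97, array([667.9, 268.6,  -3.7]))]
top [ 268.  -17. 1375.] [[0.22, -0.976, -0.004], [-0.954, -0.214, -0.211], [0.205, 0.05, -0.978]] [[552.3, 0.0, 311.3], [0.0, 552.3, 236.1], [0.0, 0.0, 1.0]]
fixture [(0.6, array([549. , -40.3,  -0.6]))]
station_1 [(0.94, array([551.4,  45.8, 105.6])), (0.91, array([546.4, -41.2, 104.6])), (0.87, array([ 536.9, -126.9,  104.1]))]
cast_1_mid [(0.53, array([500.9, 161.4, 104. ]))]
brush_handle [(0.74, array([564.8, -18.1,  89.6]))]
crank_handle [(0.56, array([ 444.7, -204.8,  139.6]))]
crank_axis [(0.79, array([ 473.6, -215.6,  143.1])), (0.6, array([554.4,  45.6, 105. ]))]
valve_lever [(0.72, array([505.2, 161.9, 104.3])), (0.64, array([512.4, 332.6,  21.6]))]
valve_axis [(0.79, array([561.3, 153.2, 107.1]))]
screen_bar [(0.7, array([642.8, -48.8, 203.2]))]
oiler [(0.87, array([666. , 272.8,  -1.2]))]
1.1 [233.13330996 606.76219587 214.58261033] [ 0.287866    1.55153639 -0.28780959] [-0.6874627   1.61393112 -0.18906538]
```

View pics/scene0.png

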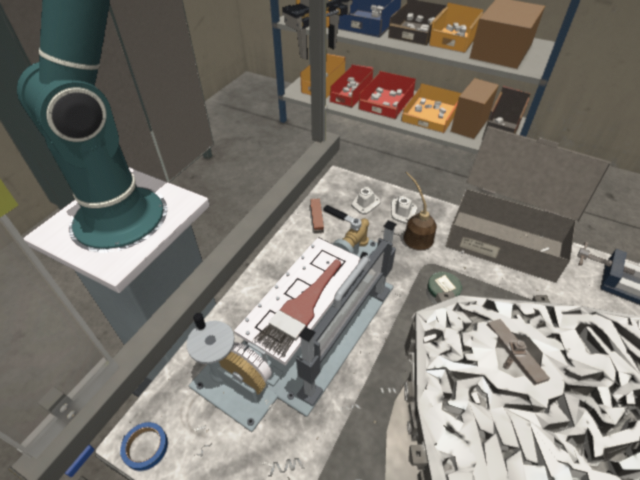

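View pics/top0.png

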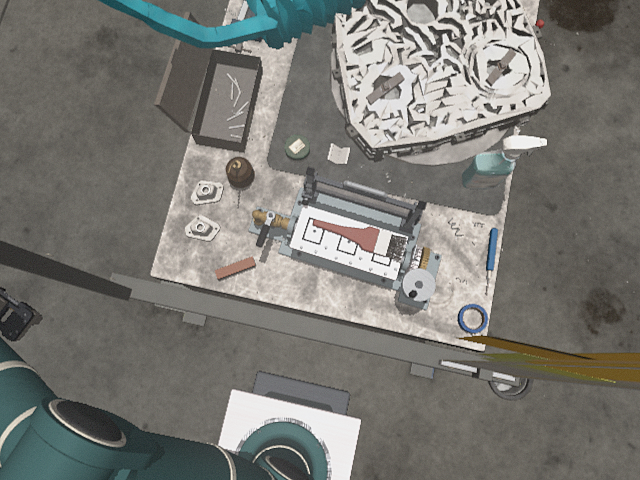

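```bash
python3 - <<'E'
from h import *
t=cv2.imread('pics/top0.png'); s=cv2.imread('pics/scene0.png')
a=cv2.resize(t[170:310,240:440],None,fx=4,fy=4,interpolation=cv2.INTER_CUBIC)
cv2.imwrite('pics/crop1.png',a)
b=cv2.resize(s[0:75,270:370],None,fx=4,fy=4,interpolation=cv2.INTER_CUBIC)
c=cv2.resize(s[180:255,300:400],None,fx=4,fy=4,interpolation=cv2.INTER_CUBIC)
d=cv2.resize(s[220:370,230:400],None,fx=2,fy=2,interpolation=cv2.INTER_CUBIC)
e=cv2.resize(t[170:250,175:275],None,fx=3.4,fy=3.4,interpolation=cv2.INTER_CUBIC)
z=np.zeros((600,800,3),np.uint8); z[:300,:400]=b; z[:300,400:]=c; z[300:600,:340]=d[:300]; z[300:572,400:740]=e
cv2.imwrite('pics/crop2.png',z)
for cam in('top','scene'):
    viewer.read_camera(cam)
    for n in('cast_1','brush'):
        for r in viewer.silhouettes(n+('_mid' if n=='cast_1' else '_handle'),cam)[:3]:
            m=r['mask']; ys,xs=np.nonzero(m)
            if len(xs)<20 or r['confidence']<.3: continue
            P=np.array([ray(p,7 if n=='cast_1' else 91,cam)[:2] for p in np.c_[xs,ys]])
            box=cv2.minAreaRect(P.astype(np.float32)); w,v=np.linalg.eigh(np.cov(P.T)); a=v[:,1]*np.sign(v[1,1])
            print(cam,n,round(r['confidence'],2),len(xs),P.mean(0).round(1),'sd',np.sqrt(w).round(1),'long ax deg',np.degrees(np.arctan2(a[1],a[0])).round(1),[np.round(q,1) for q in box])
    print(find('screen_bar',cam),find('brush_handle',cam),find('station_1',cam))
E
```

```text
top cast_1 0.79 620 [607.1 341.7] sd [16.  21.9] long ax deg 118.4 [array([607.6, 341.4]), array([61.8, 81.9]), np.float64(12.6)]Traceback (most recent call last):
  File "<stdin>", line 17, in <module>
  File "h.py", line 13, in ray
    i=viewer.camera_info(cam);R=np.array(i['R']);o=-R.T@np.array(i['t']);d=R.T@np.linalg.inv(i['camera_matrix'])@np.array([*uv,1.]);return o+d*(z-o[2])/d[2]
ValueError: time passes only in moves, steps and waits
```

View pics/crop1.png

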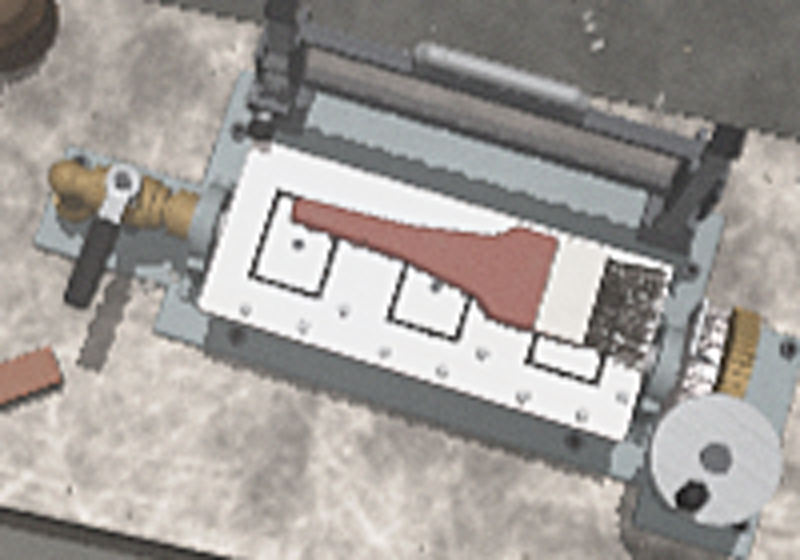

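View pics/crop2.png

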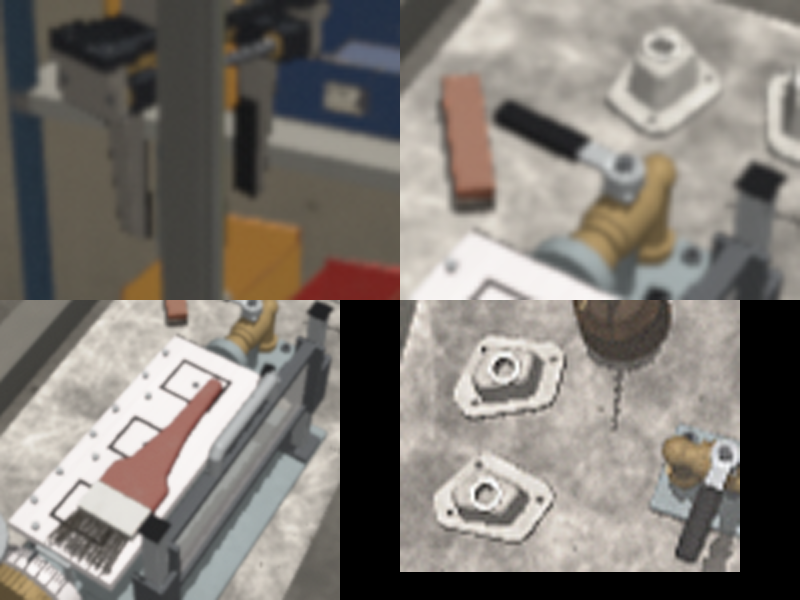

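```bash
python3 - <<'E'
s=open('h.py').read()
s=s[:s.index('def ray')]+'''import functools
@functools.lru_cache
def _ci(cam):
    i=viewer.camera_info(cam);R=np.array(i['R']);return R,-R.T@np.array(i['t']),np.linalg.inv(i['camera_matrix'])
def ray(uv,z,cam):
    R,o,K=_ci(cam);d=R.T@K@np.array([*uv,1.]);return o+d*(z-o[2])/d[2]
def rect(name,cam,z,mn=.3,n=4):
    out=[]
    for r in viewer.silhouettes(name,cam)[:n]:
        if r['confidence']<mn or r['mask'].sum()<50: continue
        c=max(cv2.findContours(r['mask'].astype(np.uint8),cv2.RETR_EXTERNAL,cv2.CHAIN_APPROX_NONE)[0],key=len)[:,0]
        P=np.array([ray(p,z,cam)[:2] for p in c],np.float32); b=cv2.minAreaRect(P); w,h=b[1]; a=b[2]+(90 if h>w else 0)
        out.append(dict(conf=round(r['confidence'],2),c=np.round(b[0],1),size=(round(max(w,h),1),round(min(w,h),1)),long=round(a%180,1),P=P))
    return out
O=np.array([546.,-39.5]); YAW=-0.0893
def loc(p): c,s=np.cos(YAW),np.sin(YAW); d=np.asarray(p)[...,:2]-O; return d@np.array([[c,-s],[s,c]])
def wld(x,y,z): c,s=np.cos(YAW),np.sin(YAW); return np.array([O[0]+c*x-s*y,O[1]+s*x+c*y,z])
'''
open('h.py','w').write(s)
E
python3 - <<'E'
from h import *
im=viewer.read_camera('top')
for r in rect('cast_1_mid','top',5): print({k:v for k,v in r.items() if k!='P'})
for r in rect('brush_handle','top',97,n=1):
    print({k:v for k,v in r.items() if k!='P'}); L=loc(r['P'])
    for y in range(-130,110,15):
        q=L[abs(L[:,1]-y)<4]
        if len(q): print('brush y',y,'x',q[:,0].min().round(1),q[:,0].max().round(1))
# pins and stations from crop coords
c=lambda u,v:(240+u/4,170+v/4)
for n,uv,z in [('pin',(245,310),91),('pin',(303,327),91),('pinR1',(344,310),91),('pin',(385,352),91),('pin',(442,371),91),('pinR2',(482,353),91),('pinR3',(622,397),91),('p',(522,397),91),('p',(582,415),91),('plateFL',(203,305),85),('plateBL',(258,140),85),('plateBR',(673,268),85),('plateFR',(632,440),85),('barL',(422,48),202),('barR',(580,98),202),('crankhub',(716,457),130),('crankhandle',(692,496),140),('leverhub',(122,180),108),('leverend',(75,300),105)]:
    w=ray(c(*uv),z,'top'); print(n,w.round(1),'loc',loc(w).round(1))
for n,uv,z in [('postL',(390,224),190),('postR',(307,335),190),('barL',(300+0,0),202)]:
    w=ray(uv,z,'scene'); print(n,w.round(1),'loc',loc(w).round(1))
viewer.read_camera('scene')
for cam in('top','scene'):
    for n in('fixture','station_1','screen_bar','crank_axis','crank_handle','valve_axis','valve_lever','cast_1_mid','brush_handle'): print(cam,n,[(a,b.tolist()) for a,b in find(n,cam)])
E
```

```text
{'conf': 0.7, 'c': array([608.1, 342. ]), 'size': (82.0, 61.8), 'long': 102.6}
{'conf': 0.83, 'c': array([561.8, -58.1]), 'size': (223.4, 59.0), 'long': 83.8}
brush y -130 x -10.4 -2.8
brush y -115 x -12.4 43.3
brush y -100 x -13.0 43.7
brush y -85 x -12.7 45.4
brush y -70 x -13.1 45.8
brush y -55 x -12.9 45.4
brush y -40 x -12.6 45.0
brush y -25 x -4.7 36.7
brush y -10 x -1.4 34.0
brush y 5 x 1.2 32.0
brush y 20 x 6.1 26.9
brush y 35 x 6.4 24.9
brush y 50 x 6.7 24.5
brush y 65 x 6.3 24.8
brush y 80 x 5.9 25.1
brush y 95 x 10.7 20.8
pin [504.4  66.5  91. ] loc [-50.9 101.8]
pin [501.9  30.7  91. ] loc [-50.2  66. ]
pinR1 [517.2   9.3  91. ] loc [-33.  46.]
pin [497.9 -19.7  91. ] loc [-49.7  15.4]
pin [494.2 -54.8  91. ] loc [-50.3 -19.8]
pinR2 [509.8 -75.6  91. ] loc [-32.8 -39.1]
pinR3 [ 502.2 -160.9   91. ] loc [ -32.8 -124.9]
p [ 489.3 -103.7   91. ] loc [-50.7 -69. ]
p [ 486.6 -140.1   91. ] loc [ -50.2 -105.5]
plateFL [503.   91.9  85. ] loc [-54.6 127.1]
plateBL [609.3  82.6  85. ] loc [ 52.1 127.2]
plateBR [ 586.3 -176.6   85. ] loc [  52.4 -133. ]
plateFR [ 479.5 -172.1   85
[... 795 characters left out ...]
valve_lever [(0.72, [500.9, 163.7, 107.4])]
top cast_1_mid [(0.95, [606.7, 345.1, 18.9])]
top brush_handle [(0.76, [566.4, -17.8, 91.9])]
scene fixture [(0.87, [546.9, -36.4, -4.8])]
scene station_1 [(0.96, [551.9, 44.5, 101.6]), (0.93, [539.3, -124.0, 104.3]), (0.73, [542.2, -39.5, 99.4])]
scene screen_bar [(0.69, [644.2, -49.8, 199.3])]
scene crank_axis [(0.96, [476.1, -216.5, 138.2])]
scene crank_handle [(0.73, [449.6, -205.2, 136.0]), (0.69, [506.9, 163.7, 104.3]), (0.54, [611.5, 344.1, 20.4])]
scene valve_axis [(0.69, [565.0, 156.8, 103.5])]
scene valve_lever [(0.84, [503.9, 161.7, 104.3])]
scene cast_1_mid [(0.64, [610.9, 343.5, 17.8])]
scene brush_handle [(0.75, [562.8, -18.1, 88.8])]
```

```bash
cat >> h.py <<'E'
O=np.array([544.5,-40.3])
FX=np.array([np.cos(YAW),np.sin(YAW),0]); FY=np.array([-np.sin(YAW),np.cos(YAW),0]); Z=np.array([0,0,1.])
def ori(jaw,tilt=0.,ref=None):
    """jaw: horizontal unit vec; tilt (deg) leans body to fixture -x (about FY)."""
    r=Rn.from_rotvec(-np.radians(tilt)*FY); best=None
    for s in(1,-1):
        a=r.apply(-Z); j=r.apply(s*np.asarray(jaw,float)); M=Rn.from_matrix(np.c_[a,j,np.cross(a,j)])
        q=None if ref is None else kin.ik(list(ref),list(M.as_rotvec()))
        c=abs(q[6]) if q is not None else 9
        if best is None or c<best[0]: best=(c,M.as_rotvec())
    return best[1]
def st(tag=''):
    s=robot.observe(); print(tag,'t',round(s['t'],1),'tcp',np.round(s['tcp_pos'],1),'F',np.round(s['contact_force'],1),'w',round(s['grip_width'],3)); return s
E
python3 - <<'E'
from h import *
s=st(); print(s['tcp_rot'])
q=kin.ik([150,390,330],list(s['tcp_rot'])); print(np.round(q,2))
q2=list(q); q2[0]=-0.05
for p,t in [(wld(60,-20,300),5),(wld(60,-20,89),8),(wld(20,-20,89),8)]:
    o=ori(FY,8,p); print(p,kin.ik(list(p),list(o)))
for p in [wld(2,22,89.5),wld(2,22,250),wld(-122,70,250),wld(-122,70,4)]:
    o=ori(FX,5,p); print(p,kin.ik(list(p),list(o)))
print(ray((237,268),0,'top'), Rn.from_rotvec(ori(FY,8)).as_matrix().round(2))
robot.goto_joints(list(q)); robot.goto_joints(q2); st()
E
```

```text
t 2.3 tcp [233.1 606.8 214.6] F [-0.5 -0.3 -0.3] w 1.0
[ 0.28787046  1.5515186  -0.2877389 ]
[-1.25 -0.05 -0.04  1.98 -0.    1.21 -0.08]
[602.47729703 -65.5711897  300.        ] [-0.65412697  0.29799602  0.87693522  1.77376031 -0.27893     1.04818439
 -1.35077243]
[602.47729703 -65.5711897   89.        ] [-0.4906847   0.57096581  0.70745527  1.95803255 -0.60354751  0.67238155
 -1.08515955]
[562.63668087 -62.00393529  89.        ] [-0.59696827  0.54774424  0.82469711  2.05781797 -0.68361719  0.65817358
 -0.99709321]
[548.45402074 -18.56602383  89.5       ] [-0.45650258  0.46148747  0.52493373  2.04437202 -0.37355495  0.63539092
  0.21853418]
[548.45402074 -18.56602383 250.        ] [-0.60313604  0.22933561  0.66851018  1.91584617 -0.1678915   0.96317401
  0.04742315]
[429.22881594  40.30120424 250.        ] [-0.77371896 -0.03882744  0.58167928  2.15477163  0.05649335  0.93612448
 -0.31240022]
[429.22881594  40.30120424   4.        ] [-0.37078377  0.46272977  0.2100534   2.32389367 -0.24716124  0.28781463
 -0.04104391]
[434.52938903 218.42967205   0.        ] [[ 0.14  0.09  0.99]
 [-0.01  1.   -0.09]
 [-0.99  0.    0.14]]
 t 5.0 tcp [417.9   4.3 329.9] F [ 0.1  0.2 -0.4] w 0.999
```

```bash
python3 - <<'E'
from h import *
grip(0.0,20)
p=wld(62,-20,300); o=list(ori(FY,8,p))
robot.movep(list(p),o); st('above')
robot.servo_line(list(wld(62,-20,140)),150); robot.servo_line(list(wld(62,-20,89)),60); st('down')
for x in (58,54,50,46,43):
    robot.servo_line(list(wld(x,-20,89)),40); st(x)
robot.servo_line(list(wld(46,-20,89)),60); robot.servo_line(list(wld(46,-20,260)),200)
robot.servo_line(list(wld(-110,-20,300)),300); st('out')
save('top','push.png')
for r in rect('brush_handle','top',97,n=1):
    print({k:v for k,v in r.items() if k!='P'}); L=loc(r['P'])
    for y in range(-130,110,15):
        q=L[abs(L[:,1]-y)<4]
        if len(q): print('brush y',y,'x',q[:,0].min().round(1),q[:,0].max().round(1))
print(find('brush_handle','top'),find('cast_1_mid','top'))
E
```

```text
above t 7.8 tcp [604.3 -65.5 300. ] F [ 0.2 -0.5  0. ] w 0.006
down t 10.0 tcp [604.8 -65.8  89.3] F [0.  0.3 0.1] w 0.003
58 t 10.3 tcp [600.6 -65.4  89.5] F [-0.2 -0.1  0.9] w 0.004
54 t 10.5 tcp [596.2 -65.   89.1] F [ 0.2 -0.2  0.3] w 0.002
50 t 10.8 tcp [592.1 -64.6  88.9] F [-0.   0.  -0.3] w 0.005
46 t 11.0 tcp [588.2 -64.3  88.9] F [-0.6  0.3  1. ] w 0.004
43 t 11.3 tcp [586.8 -63.9  89.6] F [3.7 0.5 0.1] w 0.008
out t 13.2 tcp [433.9 -50.5 299.8] F [ 0.8 -0.   0.3] w 0.003
{'conf': 0.79, 'c': array([555.2, -56.9]), 'size': (226.5, 49.2), 'long': 77.3}
brush y -130 x -13.6 -3.7
brush y -115 x -26.2 22.5
brush y -100 x 6.6 24.4
brush y -85 x 10.1 27.7
brush y -70 x 5.1 28.8
brush y -55 x 3.1 31.4
brush y -40 x 1.1 33.3
brush y -25 x -0.2 28.1
brush y -10 x -1.4 21.6
brush y 5 x -2.7 20.3
brush y 20 x 0.6 18.3
brush y 35 x 1.8 17.9
brush y 50 x -1.8 17.5
brush y 65 x -0.8 18.5
brush y 80 x 0.4 19.5
brush y 95 x 2.1 19.8
[(0.69, array([551.3, -18.4,  92.5])), (0.34, array([ 537.7, -127.2,  102.9]))] [(0.82, array([606.8, 342.4,  20.3]))]
```

```bash
cat >> h.py <<'E'
def brush():
    for r in rect('brush_handle','top',97,n=1):
        print({k:v for k,v in r.items() if k!='P'}); L=loc(r['P'])
        for y in range(-130,110,20):
            q=L[abs(L[:,1]-y)<4]
            if len(q): print('brush y',y,'x',q[:,0].min().round(1),q[:,0].max().round(1))
E
python3 - <<'E'
from h import *
p=np.array([370,250,330.]); robot.movep(list(p),list(ori(FX,0,p))); st()
save('top','push2.png'); brush(); print(find('brush_handle','top'))
viewer.read_camera('scene'); print(find('brush_handle','scene'))
E
```

```text
t 15.4 tcp [370.3 249.6 329.9] F [-0.4  0.4 -0. ] w 0.006
{'conf': 0.9, 'c': array([545.3, -53.8]), 'size': (218.4, 59.7), 'long': 82.5}
brush y -110 x -30.6 24.1
brush y -90 x -28.7 27.6
brush y -70 x -29.1 28.8
brush y -50 x -29.6 29.9
brush y -30 x -26.9 27.2
brush y -10 x -15.2 22.3
brush y 10 x -11.0 19.6
brush y 30 x -3.7 17.0
brush y 50 x -1.8 18.2
brush y 70 x 0.1 17.8
brush y 90 x 3.6 16.6
[(0.78, array([551.5, -18.5,  91.1])), (0.53, array([501.7, 160.6, 102.9]))]
[(0.76, array([551.6, -15.8,  90.3]))]
```

View pics/push2.png

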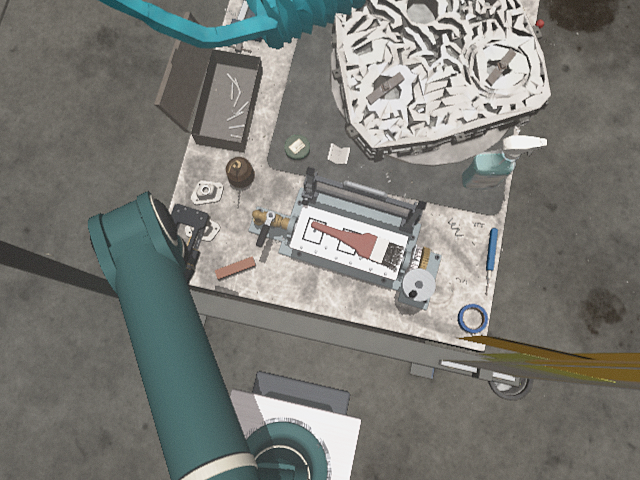

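```bash
python3 - <<'E'
from h import *
grip(0.6,40)
x,y=4.5,15
p=wld(x,y,300); o=list(ori(FX,6.5,p)); robot.movep(list(wld(-20,y,300)),o)
robot.servo_line(list(wld(x,y,200)),150); robot.servo_line(list(wld(x,y,120)),80); st('120')
for z in(105,98,95,93,91.5,90.5):
    robot.servo_line(list(wld(x,y,z)),40); s=st(z)
    if abs(s['contact_force'][2])>4: break
grip(0.0,40); st('gripped')
robot.servo_line(list(wld(x-3,y,110)),60); s=st('lift')
robot.servo_line(list(wld(-10,y,230)),120); st('up')
save('scene','b1.png'); save('top','b1t.png'); print(find('brush_handle','scene'),find('brush_handle','top'))
E
```

```text
120 t 19.7 tcp [550.8 -25.7 120.5] F [ 0.   0.7 -0.3] w 0.6
105 t 20.3 tcp [550.2 -25.7 104.7] F [0.3 0.6 0.8] w 0.597
98 t 20.6 tcp [550.1 -25.7  97.7] F [0.4 0.7 0.7] w 0.599
95 t 20.8 tcp [550.2 -25.8  94.9] F [ 0.1  0.5 -0.1] w 0.595
93 t 21.1 tcp [550.3 -25.8  92.9] F [-0.2 -0.5  0.1] w 0.6
91.5 t 21.3 tcp [550.3 -25.8  91.4] F [-0.2  0.7 -0.5] w 0.602
90.5 t 21.6 tcp [550.3 -25.8  90.4] F [-0.3 -0.   0.5] w 0.6
gripped t 21.9 tcp [551.2 -26.1  90.9] F [ 2.8 -0.5  0.1] w 0.458
lift t 22.4 tcp [546.8 -25.5 110.2] F [-0.6  0.2 -1.1] w 0.457
up t 23.6 tcp [535.3 -24.5 229.2] F [-0.3 -0.4 -0.5] w 0.446
[(0.89, array([532.4, -23.3, 245.6]))] []
```

View pics/b1.png

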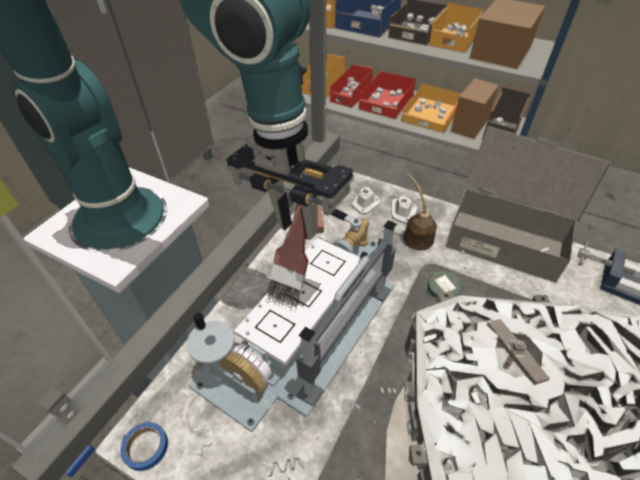

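```bash
python3 - <<'E'
from h import *
robot.servo_line(list(wld(-30,30,300)),200); robot.servo_line(list(wld(-122,70,250)),200)
robot.servo_line(list(wld(-122,70,120)),150); st('120')
for z in (80,60,45,35,26,19,13,9,6.5,5):
    if z==60: grip(0.0,15)
    robot.servo_line(list(wld(-122,70,z)),50); s=st(z)
    if s['contact_force'][2]>20: break
save('scene','b2.png')
E
```

```text
120 t 26.0 tcp [430.1  40.4 120.6] F [ 0.3 -0.2 -0.6] w 0.449
80 t 27.0 tcp [430.1  40.8  80.1] F [1.4 1.1 1.3] w 0.384
60 t 28.1 tcp [429.   40.4  59.6] F [ 0.4 -0.6 -0.6] w 0.005
45 t 28.5 tcp [428.9  40.3  44.6] F [-0.4 -0.3 -0.6] w 0.006
35 t 28.9 tcp [428.9  40.3  34.6] F [0.  0.3 0.2] w 0.012
26 t 29.2 tcp [428.9  40.3  25.6] F [ 0.1  0.5 -0.3] w 0.005
19 t 29.5 tcp [428.9  40.3  18.6] F [0.  0.2 0.5] w 0.007
13 t 29.7 tcp [430.   40.5  13.2] F [-0.2  0.3  5.5] w 0.007
9 t 30.0 tcp [430.2  40.5  12.5] F [-16.3  -0.6  63.8] w 0.004
```

View pics/b2.png

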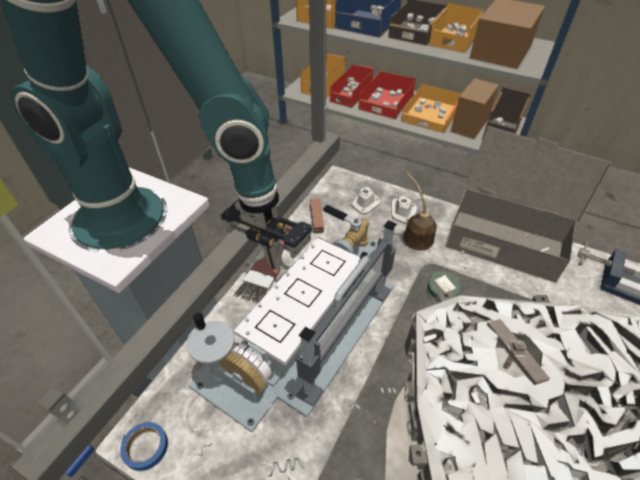

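```bash
python3 - <<'E'
from h import *
robot.servo_line(list(wld(-122,70,100)),150)
p=np.array([410,-20,330.]); robot.movep(list(p),list(ori(FX,0,p))); st()
grip(1.0,30)
for cam in('scene','top'):
    save(cam,'c_%s.png'%cam)
    for n in('cast_1_mid','brush_handle','oiler'): print(cam,n,find(n,cam))
    if cam=='top':
        for r in rect('cast_1_mid','top',5): print({k:v for k,v in r.items() if k!='P'})
t=cv2.imread('pics/c_top.png'); a=cv2.resize(t[170:300,160:360],None,fx=4,fy=4,interpolation=cv2.INTER_CUBIC)
cv2.imwrite('pics/c_crop.png',a)
E
```

```text
t 31.7 tcp [409.3 -20.1 328.3] F [-0.6 -0.5 -0.6] w 0.003
scene cast_1_mid [(0.63, array([614. , 344.4,  16.6]))]
scene brush_handle [(0.68, array([ 477.1, -214. ,  134.7])), (0.58, array([403.9,  89.3,   8.7]))]
scene oiler [(0.85, array([669.5, 265.9,  -6. ]))]
top cast_1_mid [(0.76, array([608.8, 343.9,  22.8]))]
top brush_handle [(0.57, array([398.5,  91.1,   3.9]))]
top oiler [(0.94, array([668. , 275.7,   1.5]))]
{'conf': 0.8, 'c': array([608.4, 340.8]), 'size': (84.5, 61.8), 'long': 102.6}
{'conf': 0.69, 'c': array([ 550.6, -149.5]), 'size': (124.2, 74.7), 'long': 1.4}
```

View pics/c_crop.png

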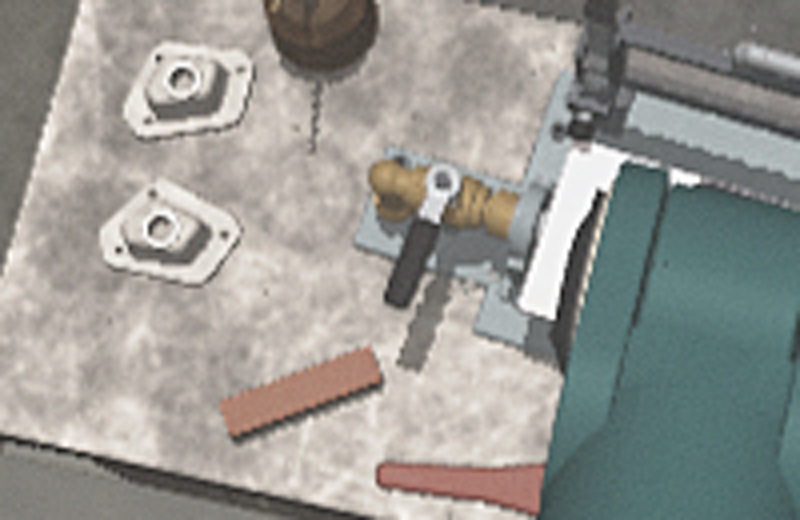

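```bash
python3 - <<'E'
from h import *
t=cv2.imread('pics/c_top.png')
g=cv2.cvtColor(t,cv2.COLOR_BGR2HSV)
for (u,v) in ((160+185/4,170+90/4),(160+172/4,170+230/4)):
    m=np.full(t.shape[:2],cv2.GC_BGD,np.uint8); cv2.circle(m,(int(u),int(v)),24,cv2.GC_PR_BGD,-1); cv2.circle(m,(int(u),int(v)),15,cv2.GC_PR_FGD,-1); cv2.circle(m,(int(u),int(v)),9,cv2.GC_FGD,-1)
    cv2.grabCut(t,m,None,np.zeros((1,65)),np.zeros((1,65)),6,cv2.GC_INIT_WITH_MASK)
    f=((m==1)|(m==3)).astype(np.uint8); f=cv2.morphologyEx(f,cv2.MORPH_OPEN,np.ones((3,3),np.uint8))
    c=max(cv2.findContours(f,cv2.RETR_EXTERNAL,cv2.CHAIN_APPROX_NONE)[0],key=len)[:,0]
    P=np.array([ray(p,5,'top')[:2] for p in c],np.float32); print(cv2.minAreaRect(P), P.mean(0))
    A=[(a,np.ptp(P@np.array([np.cos(np.radians(a)),np.sin(np.radians(a))])),np.ptp(P@np.array([-np.sin(np.radians(a)),np.cos(np.radians(a))]))) for a in range(60,180,8)]
    print([(a,round(float(b)),round(float(c))) for a,b,c in A])
# polygon by eye for B
pts=[(160,180),(240,215),(242,235),(205,285),(120,264),(102,250),(150,182)]
P=np.array([ray((160+u/4,170+v/4),5,'top')[:2] for u,v in pts],np.float32); print(cv2.minAreaRect(P)); print(P.round(0).tolist())
print('hole B',ray((160+161/4,170+229/4),38,'top'),'hole A',ray((160+184/4,170+80/4),38,'top'))
E
```

```text
((609.1280517578125, 343.54058837890625), (59.17766571044922, 79.38079071044922), 12.616926193237305) [609.05646 343.62048]
[(60, 69, 84), (68, 69, 81), (76, 72, 77), (84, 73, 72), (92, 75, 66), (100, 78, 61), (108, 82, 60), (116, 85, 62), (124, 87, 65), (132, 87, 67), (140, 85, 69), (148, 84, 69), (156, 82, 69), (164, 78, 71), (172, 73, 73)]
((511.6671447753906, 331.3497009277344), (76.8365249633789, 63.74919891357422), 72.25956726074219) [512.83514 331.06308]
[(60, 69, 72), (68, 74, 67), (76, 79, 63), (84, 83, 61), (92, 84, 61), (100, 85, 65), (108, 85, 68), (116, 85, 70), (124, 84, 71), (132, 82, 71), (140, 78, 70), (148, 73, 69), (156, 68, 73), (164, 63, 78), (172, 62, 82)]
((511.9183654785156, 325.05694580078125), (77.200927734375, 59.628482818603516), 78.78079986572266)
[[546.0, 344.0], [535.0, 288.0], [523.0, 284.0], [486.0, 298.0], [487.0, 354.0], [494.0, 368.0], [543.0, 350.0]]
hole B [509.14570852 326.49938818  38.        ] hole A [605.57111614 337.52619914  38.        ]
```

```bash
cat >> h.py <<'E'
def u(deg): return np.array([np.cos(np.radians(deg)),np.sin(np.radians(deg)),0])
def down(p,z0,zs,fmax=8,feed=60):
    for z in zs:
        robot.servo_line([p[0],p[1],z],feed); s=robot.observe()
        if s['contact_force'][2]>fmax: print('contact at',z,s['contact_force'].round(1)); return False
    return True
def held():
    """casting position relative to TCP, in fixture axes, from both cameras"""
    tcp=np.array(robot.observe()['tcp_pos']); out=[]
    for cam in('scene','top'):
        viewer.read_camera(cam)
        for c,p in find('cast_1_mid',cam,6,.2):
            d=p-tcp
            if np.linalg.norm(d)<45: out.append([d@FX,d@FY,d[2]]); print(cam,c,np.round(out[-1],1))
    return out
E
python3 - <<'E'
from h import *
print('spout',ray((160+312/4,170+150/4),186,'top'),ray((160+315/4,170+80/4),120,'top'))
# B: centre along the long side first
c=np.array([513.,331.]); 
p=np.array([*c,200.]); 
robot.servo_line([400,100,330],300); robot.movep(list(p),list(ori(u(76),0,p))); st('above B')
print(down(c,200,(60,40,25,15,10.5)))
grip(0.0,15); s=st('squeeze'); print('mm',s['grip_width']*92)
grip(1.0,50); robot.servo_line([c[0],c[1],60],150)
robot.movep([c[0],c[1],62],list(ori(u(-14),0,[*c,62]))); 
print(down(c,60,(40,25,15,9.5))); st('low')
grip(0.0,50); s=st('grip'); print('mm',s['grip_width']*92, 'jaw yaw',np.degrees(np.arctan2(*Rn.from_rotvec(s['tcp_rot']).as_matrix()[[1,0],1])))
robot.servo_line([c[0],c[1],40],40); s=st('lift')
robot.servo_line([c[0],c[1],250],150); s=st('lift'); save('scene','B1.png'); 
held()
E
```

```text
spout [544.52451443 218.13520603 186.        ] [601.82914595 240.03644767 120.        ]
above B t 35.2 tcp [513.8 329.4 200.3] F [0.5 0.4 0.8] w 1.003
True
squeeze t 39.9 tcp [513.  330.7  10.5] F [ 0.3 -1.3  0.7] w 0.502
mm 46.216731226877016
True
low t 43.9 tcp [512.8 330.8   9.1] F [ 0.7 -0.4 -0.1] w 1.001
grip t 44.8 tcp [513.3 331.    9.5] F [ 1.5  0.  -0.8] w 0.381
mm 35.03687952574172 jaw yaw -14.002553720378227
lift t 45.7 tcp [512.9 330.8  39.8] F [-0.1 -0.4 -2.6] w 0.389
lift t 47.3 tcp [512.6 330.6 248.9] F [ 0.5  0.2 -3. ] w 0.388
```

View pics/B1.png

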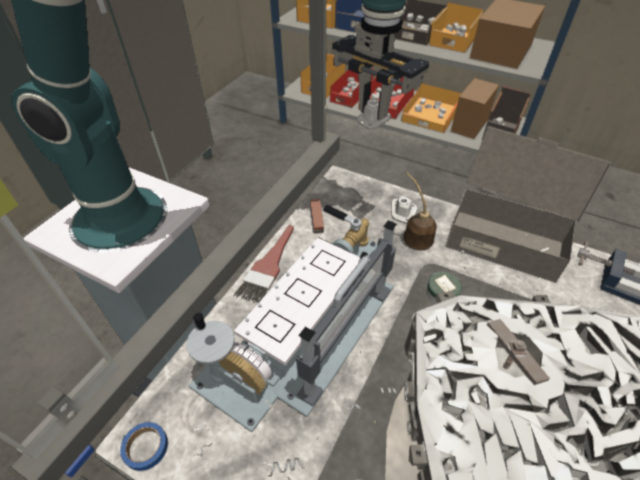

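```bash
cat >> h.py <<'E'
def place(y,off=(0,0),zc=9.5):
    x=-off[0]; yy=y-off[1]
    p=wld(x,yy,230); robot.movep(list(p),list(ori(FY,0,p))); s=st('above st'); print('w',s['grip_width'])
    robot.servo_line(list(wld(x,yy,85+zc+12)),120); robot.hold(.3)
    for z in (8,5,3,2,1,0.3,-.5):
        robot.servo_line(list(wld(x,yy,85+zc+z)),30); s=robot.observe(); print(z,s['contact_force'].round(1))
        if s['contact_force'][2]>2.5 : break
    grip(0.68); s=st('released'); robot.servo_line([*s['tcp_pos'][:2],150],100); robot.servo_line([*s['tcp_pos'][:2],260],250)
E
python3 - <<'E'
from h import *
place(0)
p=np.array([480,180,330.]); robot.movep(list(p),list(ori(u(13),0,p)))
for cam in('scene','top'):
    save(cam,'p1_%s.png'%cam); print(cam,find('cast_1_mid',cam,5),find('brush_handle',cam))
for r in rect('cast_1_mid','top',90): print({k:v for k,v in r.items() if k!='P'},loc(r['c']))
print('st2',wld(0,0,104)); st()
t=cv2.imread('pics/p1_top.png'); a=cv2.resize(t[190:290,270:420],None,fx=5,fy=5,interpolation=cv2.INTER_CUBIC)
cv2.imwrite('pics/p1_crop.png',a)
E
```

```text
above st t 49.5 tcp [544.6 -39.6 230.1] F [ 0.9  0.1 -3.4] w 0.386
w 0.3860590430839976
8 [-0.3 -0.3 -2.6]
5 [-0.   0.6 -3.3]
3 [-0.3 -0.8 -1.9]
2 [ 0.4 -0.2 -3.2]
1 [-0.6  0.2 -2.8]
0.3 [ 0.4  0.  -2.3]
-0.5 [-1.9  0.4  2.7]
released t 53.3 tcp [544.5 -40.3  94. ] F [-0.5  0.2 -0. ] w 0.679
scene [(0.62, array([611.1, 345.4,  16.1]))] [(0.88, array([400.9,  92.4,   6.7]))]
top [] [(0.85, array([401.7,  91. ,   6.4]))]
{'conf': 0.74, 'c': array([539.4, 160. ]), 'size': (74.1, 26.1), 'long': 167.4} [-22.94270503 199.04706048]
st2 [544.5 -40.3 104. ]
 t 56.4 tcp [480.1 179.7 329.9] F [ 0.2  0.7 -0.1] w 0.679
```

View pics/p1_crop.png

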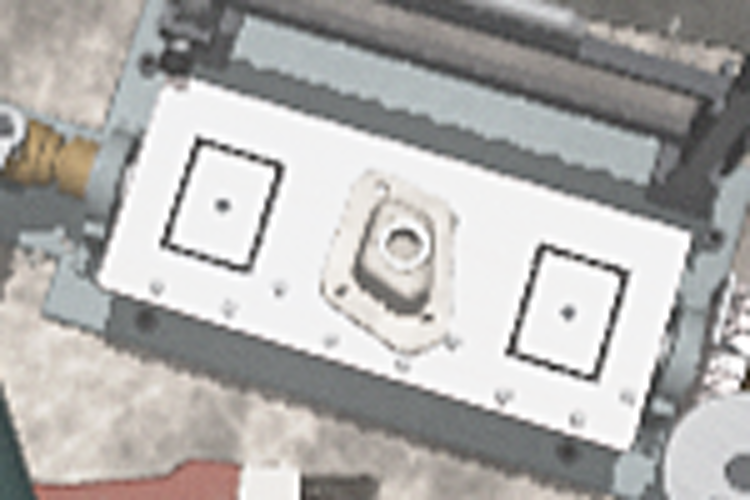

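```bash
python3 - <<'E'
from h import *
print('spout tip',ray((408,174),186,'scene'),ray((417,190),140,'scene'),ray((425,200),110,'scene'))
print('A hole top',ray((403,202),38,'scene'))
viewer.read_camera('top')
for r in rect('oiler','top',60,n=1): print({k:v for k,v in r.items() if k!='P'},r['P'].min(0),r['P'].max(0))
for r in rect('cast_1_mid','top',5): print({k:v for k,v in r.items() if k!='P'})
print(find('cast_1_mid','top'))
E
```

```text
spout tip [629.72910648 251.40375503 186.        ] [650.75213713 267.41707129 140.        ] [669.48802351 279.65905755 110.        ]
A hole top [609.9218349  331.11233959  38.        ]
{'conf': 0.38, 'c': array([663.6, 232.4]), 'size': (39.3, 15.0), 'long': 13.9} [644.56885 222.88275] [682.66565 241.30809]
[]
```

```bash
python3 - <<'E'
from h import *
grip(1.0,50)
c=np.array([610.,343.7])+4*u(103)[:2]
p=np.array([*c,250.]); robot.movep(list(p),list(ori(u(13),0,p))); st('above A')
print(down(c,250,(120,60,30,15,9.5))); st('low')
grip(0.0,50); s=st('grip'); j=Rn.from_rotvec(s['tcp_rot']).as_matrix(); print('mm',s['grip_width']*92,'jaw',j[:,1].round(3))
robot.servo_line([c[0],c[1],40],40); st('lift')
robot.servo_line([c[0],c[1],260],150); s=st('lift')
p=wld(-20,60,280); robot.movep(list(p),list(ori(FY,0,p))); s=st('mid'); j=Rn.from_rotvec(s['tcp_rot']).as_matrix(); print('jaw',j[:,1].round(3))
save('scene','A1.png')
print(held())
E
```

```text
above A t 58.1 tcp [609.2 347.  250.6] F [ 0.  -0.1  0.2] w 1.002
True
low t 62.8 tcp [608.9 347.4   9.1] F [0.8 0.1 0.1] w 0.997
grip t 63.7 tcp [609.1 347.6   9.4] F [-0.4  0.5 -0.3] w 0.393
mm 36.13389922894963 jaw [0.974 0.225 0.   ]
lift t 64.6 tcp [609.  347.4  39.8] F [ 0.2 -0.7 -2.4] w 0.391
lift t 66.3 tcp [608.7 347.2 258.8] F [-0.  -1.  -2.6] w 0.386
mid t 67.7 tcp [530.1  21.9 280.1] F [-0.9 -0.6 -2.1] w 0.388
jaw [0.089 0.996 0.   ]
scene 0.78 [8.6 2.3 5.1]
top 0.54 [ 1.3  0.  14.4]
[[np.float64(8.572397124756021), np.float64(2.255651677322976), np.float64(5.069580022777984)], [np.float64(1.3445733117972438), np.float64(0.0020849645705623694), np.float64(14.369580022777996)]]
```

```bash
cat >> h.py <<'E'
def rectify(fn,z=92,img=None):
    im=viewer.read_camera('top') if img is None else img
    L=np.array([(-70,150),(-70,-150),(70,-150),(70,150)],float)
    src=np.array([pix(wld(a,b,z),'top') for a,b in L],np.float32); dst=np.array([((150-b)*2.6,(70-a)*2.6) for a,b in L],np.float32)
    w=cv2.warpPerspective(im,cv2.getPerspectiveTransform(src,dst),(780,364),flags=cv2.INTER_CUBIC)
    for y in(86,0,-86):
        pts=np.array([((150-(y+sy))*2.6,(70-sx)*2.6) for sx,sy in((40,31),(40,-31),(-40,-31),(-40,31))],np.int32); cv2.polylines(w,[pts],True,(255,0,0),1)
    cv2.imwrite('pics/'+fn,w[:,:,::-1])
E
python3 - <<'E'
from h import *
place(86,(4.5,0))
p=np.array([400,200,340.]); robot.movep(list(p),list(ori(FX,0,p)))
rectify('rect1.png')
print(find('cast_1_mid','top',5)); viewer.read_camera('scene'); print(find('cast_1_mid','scene',5)); print(wld(0,0,104),wld(0,86,104))
E
```

```text
above st t 68.3 tcp [547.2  46.7 229.2] F [-0.7 -0.3 -3.6] w 0.387
w 0.38693788677242263
8 [ 0.4 -0.5 -2.5]
5 [ 0.2 -0.3 -2.6]
3 [ 0.3  0.1 -2.9]
2 [ 0.  -1.  -3.6]
1 [-0.2 -0.2 -2.7]
0.3 [ 0.1  0.5 -3. ]
-0.5 [-1.6 -0.5  2.7]
released t 72.2 tcp [547.7  45.8  94. ] F [ 0.6 -0.6 -0.2] w 0.681
[(0.84, array([550.8,  43.6, 106.1]))]
[(0.73, array([555.2,  45.8, 102.5])), (0.7, array([546.1, -37.8, 100.8]))]
[544.5 -40.3 104. ] [552.16959699  45.35732474 104.        ]
```

View pics/rect1.png

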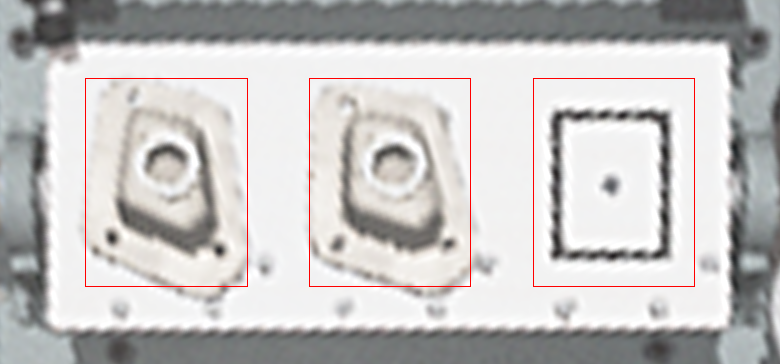

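```bash
python3 - <<'E'
from h import *
t=cv2.imread('pics/rect1.png')
p=cv2.cvtColor(viewer.read_camera('top'),cv2.COLOR_RGB2BGR); cv2.imwrite('pics/now.png',p)
L=[(-70,150),(-70,-150),(70,-150),(70,150)]
src=np.array([pix(wld(a,b,90),'top') for a,b in L],np.float32); dst=np.array([((150-b)*4,(70-a)*4) for a,b in L],np.float32)
w=cv2.warpPerspective(p,cv2.getPerspectiveTransform(src,dst),(1200,560),flags=cv2.INTER_CUBIC)
hsv=cv2.cvtColor(w,cv2.COLOR_BGR2HSV); print(hsv[280,600+0-340:600-340+3],w[60,700],w[100,180])
ims=[]
for y in(86,0):
    cx,cy=int((150-y)*4),280
    sub=w[cy-190:cy+190,cx-160:cx+160]; ims.append(cv2.cvtColor(sub,cv2.COLOR_BGR2GRAY))
    m=((sub.min(2)<238)).astype(np.uint8); 
    # connected blob at centre, open to remove pins
    m=cv2.morphologyEx(m,cv2.MORPH_CLOSE,np.ones((9,9))); m=cv2.morphologyEx(m,cv2.MORPH_OPEN,np.ones((31,31)))
    n,lab=cv2.connectedComponents(m); k=np.bincount(lab[150:230,120:200].ravel())[1:].argmax()+1
    c=max(cv2.findContours((lab==k).astype(np.uint8),0,2)[0],key=len); (a,b),(s1,s2),ang=cv2.minAreaRect(c)
    print('y',y,'centre off mm x',(190-b)/4,'y',(160-a)/4,'size',s1/4,s2/4,'ang',ang, cv2.contourArea(c)/16)
    print((np.array([160,190])-cv2.approxPolyDP(c,8,True)[:,0]).tolist())
M=np.eye(2,3,dtype=np.float32)
cc,M=cv2.findTransformECC(cv2.GaussianBlur(ims[1],(9,9),0),cv2.GaussianBlur(ims[0],(9,9),0),M,cv2.MOTION_EUCLIDEAN,(3,200,1e-6))
print('rel yaw deg (img cw +)',np.degrees(np.arctan2(M[1,0],M[0,0])),cc)
E
```

```text
[[ 17   9 205]
 [ 17   9 203]
 [ 20   8 202]] [156 156 157] [243 243 243]
y 86 centre off mm x -2.9219512939453125 y -2.3569679260253906 size 69.59378051757812 84.6409683227539 ang 8.202354431152344 4569.71875
[[86, 166], [107, 144], [136, -45], [131, -96], [113, -117], [-16, -176], [-86, -189], [-133, -130], [-98, 115], [-45, 148]]
y 0 centre off mm x -4.25 y -3.5 size 86.0 72.5 ang 90.0 4618.40625
[[106, 153], [124, 115], [131, 21], [121, -115], [-53, -189], [-86, -189], [-128, -138], [-159, -143], [-159, -107], [-129, -96], [-133, -52], [-100, 46], [-94, 112], [-61, 140]]
rel yaw deg (img cw +) 2.8477106 0.8868335709933932
```

```bash
python3 - <<'E'
from h import *
out=[]
for cam,z in(('top',123),('scene',123),('scene',92)):
    im=viewer.read_camera(cam)
    L=[(-60,135),(-60,-45),(60,-45),(60,135)]; k=4.4 if 0 else 4
    src=np.array([pix(wld(a,b,z),cam) for a,b in L],np.float32); dst=np.array([((135-b)*2.2,(60-a)*2.2) for a,b in L],np.float32)
    w=cv2.warpPerspective(im,cv2.getPerspectiveTransform(src,dst),(396,264),flags=cv2.INTER_CUBIC)
    out.append(w)
bench=cv2.imread('pics/c_top.png')[:,:,::-1]
# same rectification of A on bench, about (609,343) long axis 102.6 up
a=u(102.6)[:2]; b=np.array([-a[1],a[0]]); c=np.array([609.,343.5])
L=[(-60,90),(-60,-90),(60,-90),(60,90)]
src=np.array([pix([*(c+x*(-a)+y*(-b)),5],'top') for x,y in L],np.float32); dst=np.array([((90-y)*2.2,(60-x)*2.2) for x,y in L],np.float32)
out.append(cv2.warpPerspective(bench,cv2.getPerspectiveTransform(src,dst),(396,264),flags=cv2.INTER_CUBIC))
z=np.vstack([np.hstack(out[:2]),np.hstack(out[2:])]); 
for x in range(0,792,44): z[:,x]=(0,160,255)
cv2.imwrite('pics/comp.png',z[:,:,::-1])
E
```

```text
(no output)
```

View pics/comp.png

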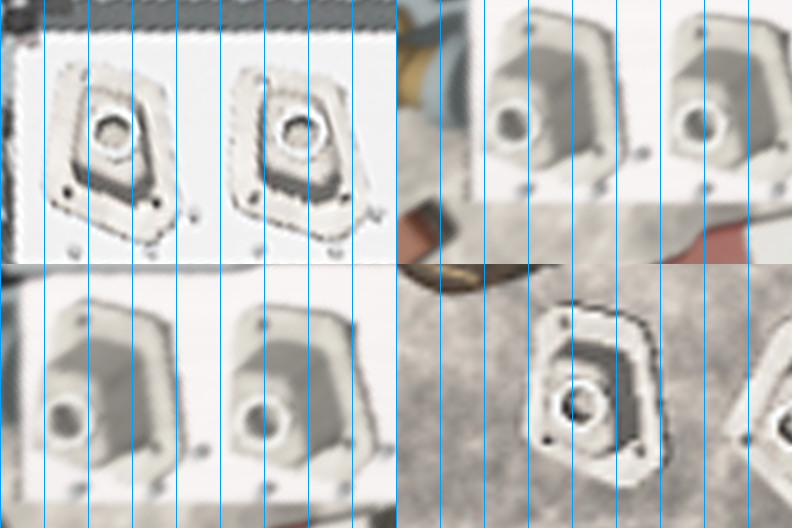

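```bash
python3 - <<'E'
from h import *
grip(0.6,50)
b=np.array([644.5,-49.,0]); L=lambda z:[b[0],b[1],z]
o=list(ori(FX,0,L(300))); robot.movep(L(320),o); robot.servo_line(L(225),120)
for z in(210,200,193,189): robot.servo_line(L(z),40); s=st(z)
grip(0.0,50); st('grip')
for d in(5,15,25,35,42,48): robot.servo_line(L(189+d),50); s=st('lift %d'%d)
for d in(44,41,39.5,38.5): robot.servo_line(L(189+d),25); s=st('low %.1f'%d)
save('scene','scr.png'); print(find('screen_bar','scene'))
E
```

```text
210 t 78.4 tcp [644.5 -49.  209.8] F [-0.4  0.2  0.4] w 0.597
200 t 78.8 tcp [644.3 -49.  199.6] F [ 0.1  0.1 -0.5] w 0.601
193 t 79.1 tcp [644.3 -49.1 192.6] F [-0.8 -0.2  0.6] w 0.597
189 t 79.4 tcp [644.3 -49.  188.7] F [ 0.1 -0.7 -0.5] w 0.598
grip t 80.1 tcp [646.3 -49.2 189.1] F [ 5.6 -0.4 -3. ] w 0.115
lift 5 t 80.4 tcp [646.3 -49.2 194.1] F [ 6.7  0.3 -4.5] w 0.116
lift 15 t 80.7 tcp [646.3 -49.1 204.1] F [ 6.5 -0.5 -3.9] w 0.116
lift 25 t 81.1 tcp [646.3 -49.2 214. ] F [ 6.5 -0.5 -4.1] w 0.116
lift 35 t 81.4 tcp [646.3 -49.2 223.9] F [ 6.8 -0.3 -4.2] w 0.11
lift 42 t 81.7 tcp [646.2 -49.2 231. ] F [ 7. -1. -5.] w 0.113
lift 48 t 82.0 tcp [646.3 -49.2 237. ] F [ 7.1 -0.9 -4.6] w 0.118
low 44.0 t 82.3 tcp [646.2 -49.2 232.6] F [ 7.2 -0.6 -4.3] w 0.113
low 41.0 t 82.6 tcp [646.3 -49.2 229.6] F [ 6.8 -0.1 -5.3] w 0.116
low 39.5 t 82.8 tcp [646.3 -49.2 228.5] F [ 7.4 -0.  -3.8] w 0.116
low 38.5 t 83.1 tcp [646.3 -49.2 228.3] F [ 6.6 -1.   1. ] w 0.119
[(0.94, array([644.3, -49.7, 242.6]))]
```

```bash
python3 - <<'E'
from h import *
s=robot.observe(); grip(0.45); st('rel')
robot.servo_line([644.5,-49,300],150); robot.servo_line([560,-40,320],250); grip(0.0,30)
ax=np.array([1.2,195.8]); r=43; z=102.5
def pc(v,extra=0,back=0):
    n=np.array([np.sin(v),np.cos(v)]); l=np.array([-np.cos(v),np.sin(v)])
    h=18*abs(n[0])+10*abs(n[1]); return wld(*(ax+r*l-(8.5+h+back)*n),z)
p=pc(0,back=7); hi=p.copy(); hi[2]=220
robot.movep(list(hi),list(ori(FX,0,hi))); 
for zz in(150,120,108,z): robot.servo_line([p[0],p[1],zz],100); s=st(zz)
for v in np.radians(np.arange(0,100,9)):
    robot.servo_line(list(pc(v)),60); s=st('%.0f'%np.degrees(v))
    f=np.linalg.norm(s['contact_force'][:2])
    if f>22: print('stop'); break
E
```

```text
rel t 83.8 tcp [644.4 -49.  227.4] F [1.4 0.4 0.6] w 0.449
150 t 87.3 tcp [518.5 133.3 150.5] F [-0.5  0.1  0.7] w 0.004
120 t 87.8 tcp [517.9 133.2 119.8] F [0.  0.2 0.1] w 0.005
108 t 88.0 tcp [517.8 133.  107.9] F [ 0.9 -0.2  0.3] w 0.004
102.5 t 88.3 tcp [518.  133.  102.4] F [-0.7 -0.2  0.8] w 0.006
0 t 88.5 tcp [518.7 140.8 102.7] F [ 0.4  0.4 -1.2] w 0.007
9 t 88.8 tcp [516.2 144.5 102.6] F [-0.4 -0.5  0.2] w 0.004
18 t 89.0 tcp [514.4 149.6 102.5] F [ 0.6 -1.9 -0. ] w 0.004
27 t 89.3 tcp [512.9 155.8 102.4] F [ 0.6 -2.1 -0.4] w 0.001
36 t 89.5 tcp [512.6 162.7 102.4] F [-0.3 -3.1  0.2] w 0.008
45 t 89.8 tcp [513.6 169.9 102.4] F [-0.2 -0.7  1. ] w 0.004
54 t 90.1 tcp [516.1 177.2 102.5] F [-1.1 -1.9 -0.5] w 0.006
63 t 90.4 tcp [520.2 184.3 102.5] F [-0.3 -0.2  0.5] w 0.004
72 t 90.7 tcp [525.8 190.9 102.6] F [ 0.1 -0.4 -1. ] w 0.006
81 t 91.0 tcp [532.9 196.4 102.6] F [ 0.  -1.1 -0.6] w 0.01
90 t 91.3 tcp [541.3 200.5 102.6] F [-0.6 -0.1  0.7] w 0.005
99 t 91.5 tcp [546.2 203.  102.2] F [-4.1 -1.9  0.9] w 0.005
```

```bash
python3 - <<'E'
from h import *
s=robot.observe(); p=np.array(s['tcp_pos'])
for d in(2,4,6,8,10,12,14):
    q=p+d*FX; q[2]=102.5; robot.servo_line(list(q),30); s=st(d)
    if s['contact_force'][0]<-15: break
q=np.array(s['tcp_pos'])-12*FX; robot.servo_line(list(q),80); robot.servo_line([q[0],q[1],300],250)
p=np.array([400,60,330.]); robot.movep(list(p),list(ori(FX,0,p)))
for cam in('scene','top'):
    save(cam,'v_%s.png'%cam)
    for n in('valve_lever','valve_axis','screen_bar','cast_1_mid','crank_handle','crank_axis'): print(cam,n,[(a,b.tolist()) for a,b in find(n,cam)])
st()
a=cv2.imread('pics/v_scene.png')[150:420,150:510]; cv2.imwrite('pics/v_crop.png',cv2.resize(a,None,fx=2.2,fy=2.2,interpolation=cv2.INTER_CUBIC))
E
```

```text
2 t 91.8 tcp [546.3 202.9 102.2] F [-6.6 -1.3  3.8] w 0.005
4 t 92.0 tcp [546.4 202.9 102.1] F [-12.5  -3.    7.1] w 0.003
6 t 92.3 tcp [546.5 203.  102.1] F [-16.9  -1.8  11.3] w 0.005
scene valve_lever []
scene valve_axis [(0.96, [567.2, 153.4, 103.1])]
scene screen_bar [(0.6, [642.0, -50.7, 237.8])]
scene cast_1_mid [(0.94, [556.7, 48.8, 100.7])]
scene crank_handle [(0.72, [566.8, 157.2, 107.9]), (0.6, [446.4, -204.6, 135.6])]
scene crank_axis [(0.66, [473.7, -218.3, 136.6])]
top valve_lever [(0.64, [566.3, 212.7, 102.6])]
top valve_axis [(0.75, [562.3, 151.8, 101.1])]
top screen_bar [(0.69, [541.9, -37.3, 106.1]), (0.59, [644.1, -44.9, 245.9])]
top cast_1_mid [(0.79, [548.1, 46.8, 107.3])]
top crank_handle [(0.43, [445.9, -201.5, 140.0])]
top crank_axis [(0.88, [476.2, -212.1, 142.3])]
 t 95.1 tcp [400.  60. 330.] F [0.7 1.1 0.3] w 0.005
```

View pics/v_crop.png

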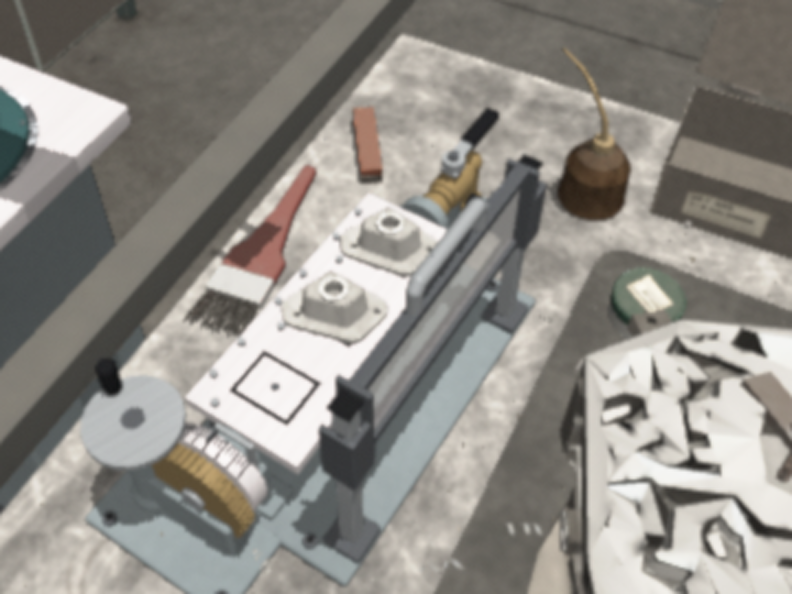

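```bash
python3 - <<'E'
from h import *
t=cv2.imread('pics/v_top.png'); g=t.max(2)
a,b=wld(1.2,195.8+20,105),wld(1.2,195.8+84,105); print(pix(a,'top'),pix(b,'top'))
m=np.zeros(g.shape,np.uint8); cv2.line(m,tuple(int(v) for v in pix(wld(1.2,195.8+22,105),'top')),tuple(int(v) for v in pix(b,'top')),1,22)
k=((g<62)&(m>0)); ys,xs=np.nonzero(k); P=np.array([ray(q,111,'top')[:2] for q in np.c_[xs,ys]]); L=loc(P)
print(len(L),L.min(0).round(1),L.max(0).round(1)); 
r=cv2.fitLine(L.astype(np.float32),cv2.DIST_HUBER,0,.01,.01).ravel(); print(r, 'angle from +y deg (pos = to back)',np.degrees(np.arctan2(r[0]*np.sign(r[1]),abs(r[1]))), 'mean',L.mean(0))
cv2.imwrite('pics/v_topc.png',cv2.resize(t[180:290,220:440],None,fx=3.6,fy=3.6,interpolation=cv2.INTER_CUBIC))
E
```

```text
[262.47717567 212.1781764 ] [237.07311672 204.25014108]
25 [-14.5 221. ] [  5.7 272.1]
[ 1.9220317e-02 -9.9981529e-01  2.7332139e+00  2.4990331e+02] angle from +y deg (pos = to back) -1.1013106 mean [ -0.48707281 251.40708367]
```

View pics/v_topc.png

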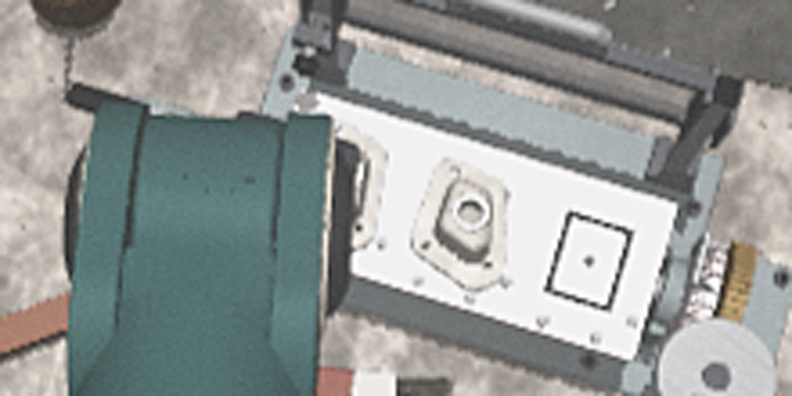

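```bash
python3 - <<'E'
from h import *
ax=np.array([475.,-214.1]); R=30.; z=127.
def hp(th,zz=z): d=-np.cos(th)*FX+np.sin(th)*FY; return [ax[0]+R*d[0],ax[1]+R*d[1],zz]
p=hp(.279,320); o=list(ori(FY,0,p)); grip(0.5,12)
robot.movep(p,o); print(np.round(robot.observe()['joints'],2))
for th in(.3,1.9,3.4,5): print(np.round(kin.ik(hp(th),o),2))
robot.servo_line(hp(.279,180),150)
for zz in(165,150,138,127): robot.servo_line(hp(.279,zz),80); s=st(zz)
grip(0.0,12); s=st('grip'); print('mm',s['grip_width']*92)
for th in(.6,.9,1.2): robot.servo_line(hp(th),60); s=st(th)
E
```

```text
[ 0.93  0.15 -0.63  1.82  0.1   1.2  -1.39]
[ 0.84  0.39 -0.57  2.03  0.29  0.8  -1.57]
[ 0.78  0.44 -0.58  1.96  0.33  0.83 -1.65]
[ 0.81  0.49 -0.57  1.89  0.34  0.86 -1.59]
[ 0.86  0.44 -0.55  1.96  0.31  0.83 -1.51]
165 t 98.4 tcp [ 446.7 -203.2  164.6] F [-0.4  0.6  0. ] w 0.5
150 t 98.7 tcp [ 446.7 -203.1  149.6] F [0.1 0.6 0.4] w 0.498
138 t 99.0 tcp [ 446.7 -203.1  137.6] F [ 0.6 -0.1  0.3] w 0.502
127 t 99.3 tcp [ 446.7 -203.1  126.6] F [-0.2 -0.1 -0.2] w 0.499
grip t 99.9 tcp [ 447.  -203.2  127.2] F [-2.   0.5  2.1] w 0.165
mm 15.200143741788748
0.6 t 100.2 tcp [ 452.7 -194.6  127.2] F [0.5 0.7 1.4] w 0.167
0.9 t 100.5 tcp [ 459.4 -189.2  127.2] F [ 2.3 -1.5  0.3] w 0.166
1.2 t 100.8 tcp [ 467.2 -185.9  127.2] F [ 1.5 -3.1  1.3] w 0.161
```

```bash
python3 - <<'E'
from h import *
ax=np.array([475.,-214.1]); R=30.; z=127.
def hp(th,zz=z): d=-np.cos(th)*FX+np.sin(th)*FY; return [ax[0]+R*d[0],ax[1]+R*d[1],zz]
ths=np.linspace(1.2,31.416,77)[1:]; fm=0
for i,th in enumerate(ths):
    robot.servo_line(hp(th),75); s=robot.observe(); f=np.linalg.norm(s['contact_force']); fm=max(fm,f)
    if i%12==0: st('%.2f'%th)
    if f>18 or s['grip_width']>.25 or s['grip_width']<.1: print('abort',th); st(); break
st('end'); print('maxF',fm)
save('scene','k.png'); print(find('crank_handle','scene'),find('cast_1_mid','scene'),find('station_1','scene'),find('brush_handle','scene'))
E
```

```text
1.60 t 101.1 tcp [ 478.6 -185.2  127.1] F [ 0.1 -4.5  2.6] w 0.169
6.37 t 104.8 tcp [ 445.4 -207.7  127. ] F [0.6 0.9 6.5] w 0.166
11.14 t 108.5 tcp [ 465.9 -243.9  127. ] F [-0.5 -1.9  7.6] w 0.166
15.91 t 112.2 tcp [ 503.2 -223.8  127.1] F [ 2.5 -2.4  6.2] w 0.164
20.68 t 115.9 tcp [ 484.3 -186.7  127. ] F [ 1.4 -1.8  8.8] w 0.163
25.45 t 119.6 tcp [ 447.4 -202.   127. ] F [ 3.7 -0.9  5.2] w 0.161
30.22 t 123.3 tcp [ 459.  -240.9  127. ] F [-1.2 -0.8 10.5] w 0.164
end t 124.2 tcp [ 444.7 -210.8  127. ] F [2.  1.4 6.6] w 0.164
maxF 10.63625731903887
[(0.64, array([ 443.6, -212.8,  137.9])), (0.5, array([565.2, 215.8, 104.2]))] [(0.76, array([549.1,  48.3,  99.4]))] [(0.93, array([ 531. , -125.2,  101. ])), (0.82, array([543.8,  44.1, 100.9])), (0.61, array([537.3, -36.8,  96.8]))] [(0.98, array([398.7,  91.9,   4.3])), (0.34, array([564.8, 155.7, 105.6]))]
```

```bash
python3 - <<'E'
from h import *
grip(0.5); s=st('rel'); robot.servo_line([*s['tcp_pos'][:2],300],200)
p=np.array([400,-60,340.]); robot.movep(list(p),list(ori(FX,0,p))); robot.hold(.3)
for cam in('scene','top'):
    save(cam,'f_%s.png'%cam)
    for n in('crank_handle','valve_lever','valve_axis','screen_bar','cast_1_mid','station_1','brush_handle'): print(cam,n,[(a,b.tolist()) for a,b in find(n,cam)])
st()
a=cv2.imread('pics/f_scene.png')[150:420,150:510]; cv2.imwrite('pics/f_crop.png',cv2.resize(a,None,fx=2.2,fy=2.2,interpolation=cv2.INTER_CUBIC))
E
```

```text
rel t 125.1 tcp [ 444.9 -211.4  126.9] F [0.  1.1 0.1] w 0.496
scene crank_handle [(0.74, [565.0, 156.4, 103.6]), (0.64, [446.4, -214.0, 138.7])]
scene valve_lever [(0.49, [568.3, 216.9, 101.0])]
scene valve_axis [(0.96, [566.4, 154.1, 101.7])]
scene screen_bar []
scene cast_1_mid [(0.72, [543.0, 47.0, 100.7]), (0.33, [474.7, -215.4, 133.4])]
scene station_1 [(0.89, [544.2, 43.9, 105.1]), (0.74, [529.2, -123.3, 101.8]), (0.62, [534.2, -35.7, 97.3])]
scene brush_handle [(0.6, [401.2, 90.0, 7.3]), (0.53, [548.3, -37.3, -3.4])]
top crank_handle [(0.54, [445.4, -212.4, 141.8])]
top valve_lever [(0.75, [564.8, 213.1, 102.1])]
top valve_axis [(0.73, [564.8, 152.7, 105.5])]
top screen_bar [(0.97, [641.3, -49.6, 243.1])]
top cast_1_mid [(0.55, [540.1, 46.7, 106.3])]
top station_1 [(0.91, [546.6, 47.0, 103.7]), (0.75, [537.7, -35.5, 104.0])]
top brush_handle [(0.57, [402.3, 92.5, 4.9])]
 t 128.5 tcp [400. -60. 340.] F [ 0.3 -0.7 -0.9] w 0.5
```

View pics/f_crop.png

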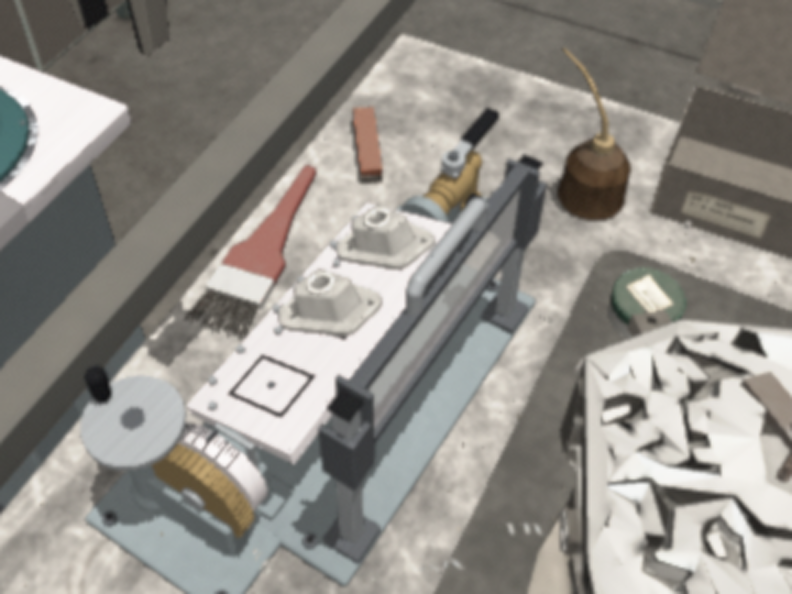

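```bash
python3 - <<'E'
from h import *
im=cv2.imread('pics/f_top.png'); out=[]
for (cx,cy,z,k) in((0,225,108,6.),(0,45,100,2.6)):
    h,w=(50,60) if k==6. else (70,140)
    L=[(-h,w),(-h,-w),(h,-w),(h,w)]
    src=np.array([pix(wld(cx+a,cy+b,z),'top') for a,b in L],np.float32); dst=np.array([((w-b)*k,(h-a)*k) for a,b in L],np.float32)
    r=cv2.warpPerspective(im,cv2.getPerspectiveTransform(src,dst),(int(2*w*k),int(2*h*k)),flags=cv2.INTER_CUBIC)
    if k==6.:
        r=r[120:480]
        for y in range(0,r.shape[0],24): r[y,:]=(255,160,0)
    else: r=r[60:300]
    out.append(cv2.copyMakeBorder(r,0,0,0,730-r.shape[1],0))
z=np.vstack(out)[:600]; cv2.imwrite('pics/f_rect.png',z); print(z.shape)
E
```

```text
(600, 730, 3)
```

View pics/f_rect.png

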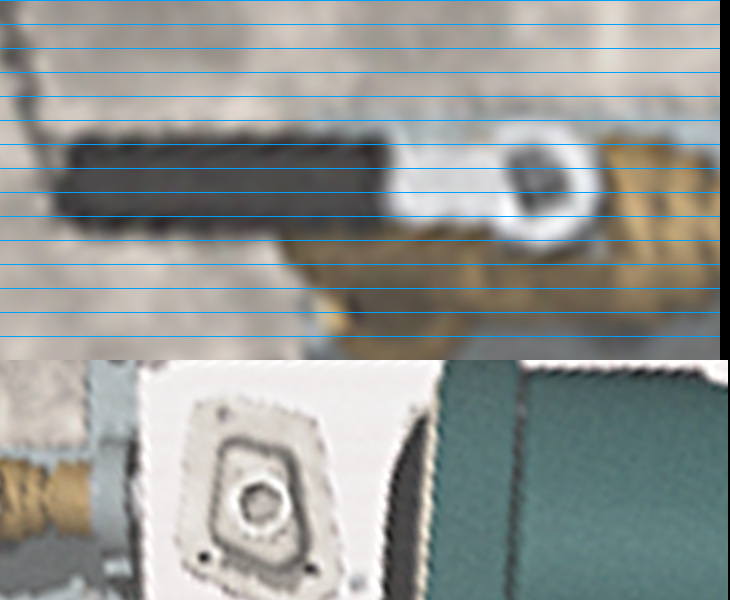

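```bash
python3 - <<'E'
from h import *
robot.job_done(); st('done')
E
```

```text
the job is handed in; nothing more can be done
the job is handed in; nothing more can be done
```

The job is handed in at about 129 s of the 210 s allowed; the hand-in reports no verdict.

**What I did**
- **Brush:** I pushed it about 16 mm forward on the plate to clear the screen, then gripped it. It came out of the grip while being lowered, with the tool 60 to 80 mm above the bench. It landed flat in front of the fixture, about 30 mm nearer the robot than planned.
- **Castings:** two were present. One went into the centre station and one into the left station.
- **Screen, valve and crank:** I lifted the screen onto its pawl, pushed the valve lever to its stop, and then turned the crank to 31.4 rad, which is 15 degrees of tilt.

**What the last checks showed**
- **Brush:** its handle point read 5 to 7 mm high, so it is flat.
- **Screen:** the bar read about 243 mm in the top camera, against 202 mm when low. The weight came off the gripper at 39.4 mm of lift, so the pawl is holding it. The scene camera missed the bar in the final look.
- **Valve:** the lever lies along the pipe within about 1 degree in the straightened top view. The detector's points gave a rougher 85 to 87 degrees; the limit is 82.
- **Crank and plate:** the crank handle ended straight in front of its axis, and the stations had moved forward by about the 9 mm that 15 degrees gives. I did not read the drum marks.
- **Left casting:** it read within about 7 mm of its station in the last top-camera look, and within about 4 mm in the scene camera.
- **Centre casting:** it looked in place, but the detector did not report it in the final look.
- **Least certain:** the exact turn of the castings. Their outline is irregular, and my estimates for the two differed by 3 to 7 degrees, against the 10 degree limit.
- **Oiler:** it was still upright.

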